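Close up the bushing stock at the packing bench

TASK

The packing bench is being closed up for the night: with the fingertips, push both open drawers of the green drawer unit fully home, and push the lid of the steel bin beside it over and down, without slamming it, until it lies flat and shut on the bin. Only push: nothing is to be lifted, and neither the drawers nor the lid opened further, and the two loose bushings and the paper-wrapped part stay where they stand.

Things in the scene. Friction and masses are not known exactly. Their poses are not given: they have to be found in the camera images.
- drawer_unit: Green sheet-steel drawer unit, fixed to the bench, 200 mm deep (its x), 250 mm wide (y), 80 mm high, with two drawers side by side. Origin: on the bench under the middle of its front face; its +x runs back into the unit, so the front faces its -x (towards the robot, turned up to 0.25 rad); +y is its left as seen from the robot.
- drawer_left (a joint): Opening of the left (+y) drawer, m: 0 fully home, grows as it comes out along the unit's -x, stop at 0.12; starts 0.035 to 0.095. Sliding friction about 2 N, stays where it is left, 0.5 kg.
- drawer_right (a joint): Opening of the right (-y) drawer, as drawer_left.
- drawer_left_front (a point): Middle of the outer face of the left drawer's front plate, 40 mm above the bench; moves with the drawer; axes as drawer_unit; at y = +60.5 mm of the unit, at x = 0 when fully home. Plate 110 mm wide, heights 9 to 71 mm. A steel lip 70 mm wide sticks out 14 mm from it at heights 63.5 to 68.5 mm; push lip or plate. Behind it an open tray 180 mm long holds low bushings.
- drawer_right_front (a point): The same on the right drawer, at y = -60.5 mm of the unit.
- bin: Green steel bin full of bushings, fixed to the bench, 150 mm (its x) by 160 mm (y), 90 mm high, walls 5 mm. Origin: centre of its underside; axes as the drawer unit's (yaw up to 0.25 rad either way). It stands left or right of the drawer unit.
- bin_lid (a joint): Angle of the bin's lid, rad: 0 shut flat on the rim, 1.57 upright, stop at 1.85 (leaning back past upright); starts 1.2 to 1.75. A stiff friction hinge (about 0.4 N m) holds it at any angle; it must be pushed all the way down. The lid is a plain plate 156 mm (x) by 160 mm, 6 mm thick, 0.25 kg, no handle.
- lid_hinge (a point): Middle of the lid's hinge line, on the bin's right (-y) rim at height 90 mm (bin y = -80 mm); the hinge runs along the bin's x. The underside of the lid passes through this line. Open, the lid stands up from here with its outer (top) face towards the bin's -y; it closes by swinging over towards +y and down.
- lid_edge (a point): Middle of the lid's free edge, on its outer (top) face, 160 mm from the hinge; when shut 96 mm above the bench.
- bushing_tall: Loose steel bushing (tube) standing on top of the drawer unit, 44 mm across, 60 mm high, origin at the centre of its underside. Leave alone.
- bushing_short: Loose steel bushing (tube) standing on the bench just in front of the bin, 52 mm across, 35 mm high, origin at the centre of its underside. Leave alone.
- wrapped_part: Loose paper-wrapped round part standing on the bench just behind the bin, 68 mm across, 90 mm high, origin at the centre of its underside. Leave alone.

How it is judged:
By the outcome, as a careful person would: the job done as asked, in the order asked, and still so for the second after the job is handed in, with the robot touching nothing.
It also fails if it takes over 61 s, if anything falls off the work surface, if the arm or the gripper's body presses on something with over 40 N, if the wrist force passes 120 N, or if a joint passes its speed limit or range.

ROBOT

A 6-joint arm with a two-finger parallel gripper is mounted at the origin on the work surface. World frame = base frame: x ahead of the robot, y to its left, z up, the work surface at z = 0. Lengths are in mm, angles in rad, forces in N, time in s.
With the tool pointing down it reaches from about 325 to 900 mm from the base axis. Payload 6.1 kg.
Tool frame: the origin (TCP) lies on the centre line of the jaws, within the pads' length; the fingertips stand manip.tips_ahead ahead of it and the grasp point (between the pads) lies 2 mm behind it (manip.tips_ahead is the distance from the TCP to the fingertips, in mm); z points along the fingers, y is the line along which they close (so a half turn about z gives the same grasp; the last joint's range is limited). The gripper opens to 87 mm and grips with 3 to 60 N. Pads are 19 mm wide; open, the fingers measure 117 mm over their backs; the gripper's body (75 mm by 190 mm) begins 51 mm behind the grasp point.
Start: joints at [-1.292, 0.22, 1.526, -0, 1.395, -0.126], TCP at [246.139, -574.484, 239.538] pointing down, gripper open.
Joint ranges: [-2.98, 2.98], [-0.91, 2.08], [0.09, 2.57], [-1.24, 4.39], [0.2, 2.65], [-2.68, 2.68]. Speed limits (rad/s): [2.57, 2.57, 3.01, 3.14, 3.14, 3.14].

INTERFACE

Orientations are given as a rotation vector (axis times angle).
In Python, from workcell import sensors, eyes, order, manip gives the robot as it stands.
- The arm moves only by the tool apply_moves, never from a script. Its argument "targets" is a list of rows, each an object of numbers: "fingers": the opening, from 0 (shut) to 1 (fully open); "tx", "ty", "tz": the shift along the tool's x, y, z in mm; "twist": the turn about the tool's z in rad. In form: [{"fingers": .., "tx": .., "ty": .., "tz": .., "twist": ..}, ...]. A call has 1 to 20 rows; each row shifts and turns the commanded pose from where the row before left it, along the tool's axes as they then stand; what a row does not reach is not made up. A row lasts 1/10 s, in which the tool goes at most 50 mm and 8.59 degrees, less where a joint would pass 70% of its speed; a pose out of reach is approached as far as the arm can. A call with a gripper value outside its range is refused whole. The fingers move at their own pace and stop on an object; "squeeze" is the grip in N (left out, the last holds). Time passes only in rows, so rows that do not move let the fingers close. It gives the time, the measured TCP pose, the force, the opening and the grip force at its end, in the units of the state.
- sensors.observe(): the state, without advancing time (a new reading comes with each control period).
- eyes.grab_frame(name): name is "scene" or "top" or "wrist"; returns a dict with "pixels" (400x640x3 uint8, red, green, blue), "camera_matrix" (3x3 intrinsics, pixels), "xyz" and "rotation" of the camera in the world; the wrist camera has in their place "T_tool_cam" (4x4, takes a point from camera to tool coordinates, whose origin is the TCP and whose axes are the flange's). Camera axes: x right, y up, looking along -z (the intrinsics and any distortion apply to the point x, -y, -z); pixel columns grow to the right and rows downward; lengths in mm; the calibration is good to about 2 mm. A picture is of the moment at which its call begins: read the wrist's pose just before it. There is no depth.
- order.sign_off(): hands the job in; it is judged then, once.
Trained networks look in the newest picture that a camera, given by its name, has taken for a name from the list of things; names that differ only in an ending like _2 or _b are one class to them, and where a whole thing is asked for, a point or a joint stands for the part that bears it (a point fixed in the world has none). Each returns a list of dicts, best first, with "p" (0 to 1); they miss things now and then, are a little off and sometimes report something else, mostly with a low value. They report only what shows in the picture. A call takes as long as a camera call.
- eyes.find_in(camera, thing): "uv" ([column, row] in pixels, amid what is visible of it).
The state is a dict: "time": time; "joints": joint angles; "dq": joint speeds; "joint_torque": joint torques, N m; "ee_pos": TCP position; "orientation": TCP orientation; "force": force on the tool from outside, world axes, zero at the start; "torque": the same for the moment, N m; "grip_width": finger opening in mm; "finger_force": force on a finger pad.
Only numpy, scipy, OpenCV 4.12 (cv2) and the standard library are available. Lean on these libraries where they do the work, as an engineer would, in place of code of your own. Each camera call takes 0.05 s, during which the arm holds its last target. There are 200 camera calls.

## Working session

There is one attempt and no reset: what is moved stays moved. The work goes in short steps, Python scripts to look and compute and a tool call to move; the robot and the scene stay as the last step left them, time stands still between calls to the robot, and variables do not carry over. Pictures are saved under pics/ and viewed, at most 10 in all, crops included, and the job is handed in when it is done.

Besides the shell and the picture viewer there is one more tool, called after ">>>" as name(argument=value, ...) on one line, values as JSON. apply_moves: Moves the arm, as the interface text tells. Its arguments: {"type":"object","properties":{"targets":{"type":"array","items":{"type":"object","properties":{"fingers":{"type":"number"},"tx":{"type":"number"},"ty":{"type":"number"},"tz":{"type":"number"},"twist":{"type":"number"}}}},"squeeze":{"type":"number"}},"required":["targets"]}

```bash
ls; mkdir -p pics
python3 - <<'E'
from workcell import sensors, eyes, order, manip
import cv2,json
print(sensors.observe()); print(manip.tips_ahead)
for n in ["scene","top"]:
    f=eyes.grab_frame(n); cv2.imwrite(f"pics/{n}0.png",f["pixels"][:,:,::-1]); print(n,f["camera_matrix"].tolist(),f["xyz"],f["rotation"], [k for k in f])
    for t in ["drawer_unit","drawer_left_front","drawer_right_front","bin","lid_hinge","lid_edge","bushing_tall","bushing_short","wrapped_part"]:
        print(n,t,[(d["uv"],round(d["p"],2)) for d in eyes.find_in(n,t)[:3]])
E
```

```text
pics
{'time': 0.0, 'joints': array([-1.29211311e+00,  2.21243031e-01,  1.52761792e+00,  2.74514466e-05,
        1.39470288e+00, -1.26108927e-01]), 'dq': array([-7.59990697e-06,  4.21444061e-04,  5.02659523e-04,  1.99683181e-04,
        9.68255319e-04, -7.82707395e-04]), 'joint_torque': array([ 9.08324746e-04, -4.94603205e+01, -3.87370741e+01,  6.99825282e-02,
        5.72592532e-02, -1.55467756e-04]), 'ee_pos': array([ 245.97743006, -573.91582617,  238.42315611]), 'orientation': array([-3.07553983e+00, -6.31110807e-01,  1.93535617e-04]), 'force': array([-0.33986775, -1.13151144,  0.55432752]), 'torque': array([-0.00119725, -0.00136743, -0.04634537]), 'finger_force': 0.0, 'grip_width': 87.17304879716359}
17.0
scene [[383.81847738261786, 0.0, 318.59495676155126], [0.0, 383.81847738261786, 202.85781280215429], [0.0, 0.0, 1.0]] [1043.50819226 -283.65326947  810.73815288] [0.59649819 0.31958541 0.98046104] ['pixels', 'camera_matrix', 'xyz', 'rotation']
scene drawer_unit [([265.4, 283.4], 0.98)]
scene drawer_left_front [([264.7, 222.5], 0.87), ([347.7, 160.7], 0.45)]
scene drawer_right_fro
[... 290 characters left out ...]
178.8], 0.46)]
scene wrapped_part [([391.9, 226.4], 0.75)]
top [[439.73731735300595, 0.0, 319.12184053299484], [0.0, 439.73731735300595, 201.29337755062846], [0.0, 0.0, 1.0]] [ 481.16372771    7.81894437 1008.89929392] [ 0.08654459 -0.08135656 -1.59887504] ['pixels', 'camera_matrix', 'xyz', 'rotation']
top drawer_unit [([408.8, 170.3], 0.87)]
top drawer_left_front [([377.0, 207.6], 0.81)]
top drawer_right_front [([432.3, 218.0], 0.87)]
top bin [([254.9, 208.0], 0.77), ([429.6, 220.1], 0.22)]
top lid_hinge [([254.3, 209.0], 0.64)]
top lid_edge [([275.3, 202.5], 0.56)]
top bushing_tall [([425.6, 144.2], 0.92)]
top bushing_short [([267.7, 262.3], 0.72)]
top wrapped_part [([257.4, 148.2], 0.95)]
```

View pics/scene0.png

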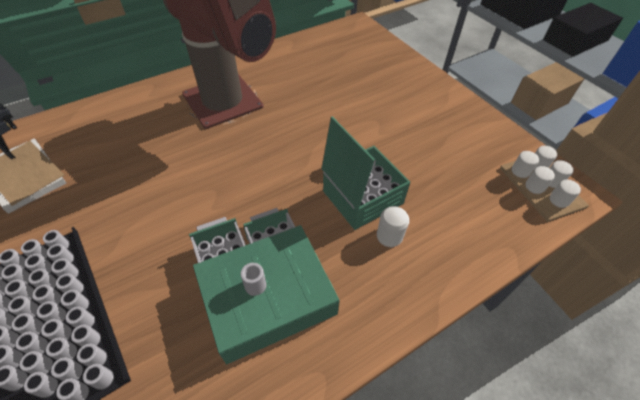

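Run:
```python
import cv2
i=cv2.imread("pics/top0.png"); c=i[110:290,190:490]; cv2.imwrite("pics/top0c.png",cv2.resize(c,None,fx=2.66,fy=2.66,interpolation=cv2.INTER_CUBIC))
```

```text
(no output)
```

View pics/top0c.png

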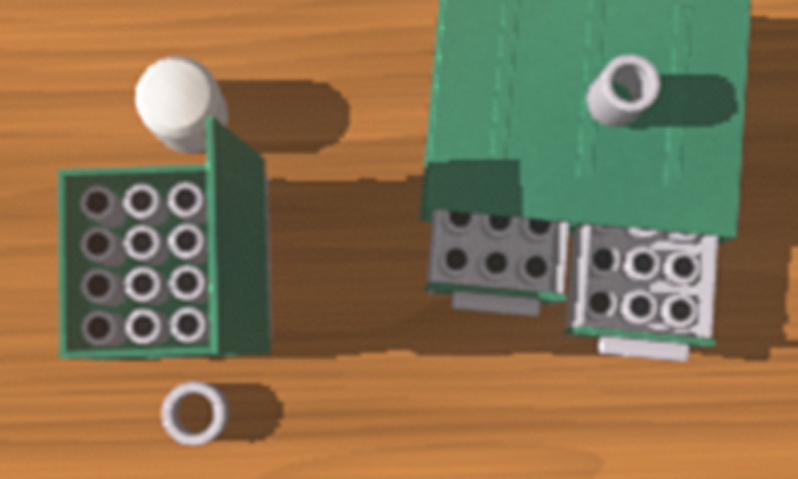

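The top view shows the bin to the left of the unit, with its lid standing near upright (free edge at crop x≈210–215, hinge at x≈267). Both drawers are open, the right one further. Next I turn these pixels into positions.

```bash
cat > h.py <<'E'
import numpy as np, cv2
from scipy.spatial.transform import Rotation as R
K={'top':(439.737,319.122,201.293,[481.164,7.819,1008.899],[0.08654459,-0.08135656,-1.59887504]),
'scene':(383.818,318.595,202.858,[1043.508,-283.653,810.738],[0.59649819,0.31958541,0.98046104])}
def pix2w(cam,u,v,z):
    f,cx,cy,o,r=K[cam]; d=R.from_rotvec(r).apply([(u-cx)/f,-(v-cy)/f,-1]); o=np.array(o)
    return o+d*(z-o[2])/d[2]
def w2pix(cam,p):
    f,cx,cy,o,r=K[cam]; q=R.from_rotvec(r).inv().apply(np.array(p)-o); q=np.atleast_2d(q)
    return np.c_[cx+f*q[:,0]/-q[:,2],cy+f*q[:,1]/q[:,2]]
def crop(x,y,z): return pix2w('top',x/2.66+190,y/2.66+110,z)
E
python3 - <<'E'
from h import *
np.set_printoptions(precision=1,suppress=True)
for n,x,y,z in [("unitL",422,217,80),("unitR",737,237,80),("LpL",427,291,71),("LpR",565,300,71),("RpL",568,333,71),("RpR",714,344,71),("LlipL",453,309,66),("LlipR",538,315,66),("RlipL",600,355,66),("RlipR",688,360,66),
("binBL",60,172,90),("binFL",62,357,90),("hingeB",266,157,90),("hingeF",270,353,90),("binFRin",218,355,90),("edgeB",210,118,250),("edgeF",215,356,250),("short",194,413,35),("tall",625,83,60)]:
    print(n,crop(x,y,z))
import cv2
i=cv2.imread("pics/scene0.png")[105:275,170:430]; cv2.imwrite("pics/s0c.png",cv2.resize(i,None,fx=3,fy=3,interpolation=cv2.INTER_CUBIC))
i=cv2.imread("pics/top0.png")[135:265,200:310]; cv2.imwrite("pics/t0d.png",cv2.resize(i,None,fx=4.5,fy=4.5,interpolation=cv2.INTER_CUBIC))
E
```

```text
unitL [599.4 -54.   80. ]
unitR [ 575.7 -304.5   80. ]
LpL [540.6 -56.4  71. ]
LpR [ 530.  -166.7   71. ]
RpL [ 503.6 -167.8   71. ]
RpR [ 491.4 -283.7   71. ]
LlipL [525.7 -77.2  66. ]
LlipR [ 518.9 -145.3   66. ]
RlipL [ 485.4 -193.5   66. ]
RlipR [ 479.4 -263.6   66. ]
binBL [642.9 233.3  90. ]
binFL [496.2 232.3  90. ]
hingeB [650.  69.  90.]
hingeF [494.5  69.4  90. ]
binFRin [494.1 110.1  90. ]
edgeB [647.8  94.8 250. ]
edgeF [491.3  94.3 250. ]
short [447.8 136.9  35. ]
tall [ 708.5 -227.2   60. ]
```

View pics/s0c.png

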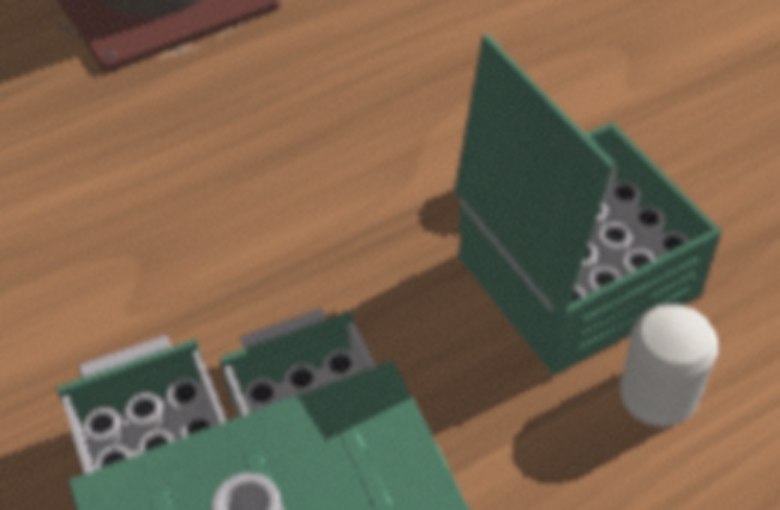

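View pics/t0d.png

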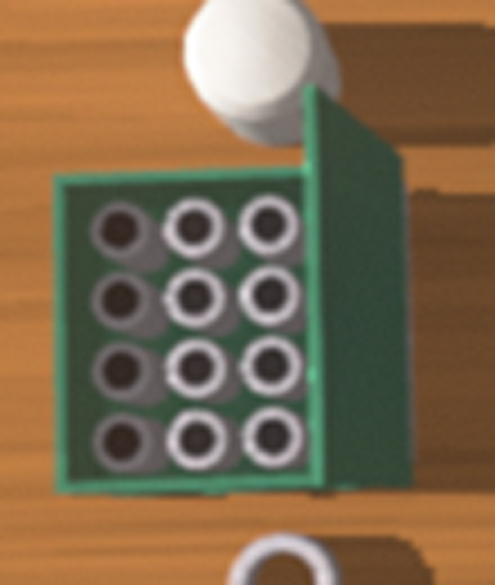

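>>> apply_moves(targets=[{"fingers":0,"twist":0.125},{"fingers":0,"twist":0.125},{"fingers":0,"twist":0.125},{"fingers":0,"twist":0.124},{"fingers":0,"tx":12,"ty":-26.3},{"fingers":0,"tx":12,"ty":-26.3},{"fingers":0,"tx":12,"ty":-26.3},{"fingers":0,"tx":12,"ty":-26.3},{"fingers":0,"tx":12,"ty":-26.3},{"fingers":0,"tx":12,"ty":-26.3},{"fingers":0,"tx":12,"ty":-26.3},{"fingers":0,"tx":12,"ty":-26.3},{"fingers":0,"tx":12,"ty":-26.3},{"fingers":0,"tx":12,"ty":-26.3},{"fingers":0,"tx":12,"ty":-26.3},{"fingers":0,"tx":12,"ty":-26.3},{"fingers":0,"tx":12,"ty":-26.3},{"fingers":0,"tx":12,"ty":-26.3}])

```text
schema error: expected keys fingers, tx, ty, tz, twist
```

>>> apply_moves(targets=[{"fingers":0,"tx":0,"ty":0,"tz":0,"twist":0.125},{"fingers":0,"tx":0,"ty":0,"tz":0,"twist":0.125},{"fingers":0,"tx":0,"ty":0,"tz":0,"twist":0.125},{"fingers":0,"tx":0,"ty":0,"tz":0,"twist":0.124},{"fingers":0,"tx":12,"ty":-26.3,"tz":0,"twist":0},{"fingers":0,"tx":12,"ty":-26.3,"tz":0,"twist":0},{"fingers":0,"tx":12,"ty":-26.3,"tz":0,"twist":0},{"fingers":0,"tx":12,"ty":-26.3,"tz":0,"twist":0},{"fingers":0,"tx":12,"ty":-26.3,"tz":0,"twist":0},{"fingers":0,"tx":12,"ty":-26.3,"tz":0,"twist":0},{"fingers":0,"tx":12,"ty":-26.3,"tz":0,"twist":0},{"fingers":0,"tx":12,"ty":-26.3,"tz":0,"twist":0},{"fingers":0,"tx":12,"ty":-26.3,"tz":0,"twist":0},{"fingers":0,"tx":12,"ty":-26.3,"tz":0,"twist":0},{"fingers":0,"tx":12,"ty":-26.3,"tz":0,"twist":0},{"fingers":0,"tx":12,"ty":-26.3,"tz":0,"twist":0},{"fingers":0,"tx":12,"ty":-26.3,"tz":0,"twist":0},{"fingers":0,"tx":12,"ty":-26.3,"tz":0,"twist":0}])

```text
time: 2.8
ee_pos: [448.5, -222.7, 239.8]
orientation: [3.138, -0.148, 0.001]
force: [-0.0, 0.1, -0.5]
grip_width: 0.5
finger_force: 0.0
```

>>> apply_moves(targets=[{"fingers":0,"tx":0,"ty":0,"tz":29.6,"twist":0},{"fingers":0,"tx":0,"ty":0,"tz":29.6,"twist":0},{"fingers":0,"tx":0,"ty":0,"tz":29.6,"twist":0},{"fingers":0,"tx":0,"ty":0,"tz":29.6,"twist":0},{"fingers":0,"tx":0,"ty":0,"tz":29.6,"twist":0},{"fingers":0,"tx":0,"ty":0,"tz":29.6,"twist":0},{"fingers":0,"tx":0,"ty":0,"tz":0,"twist":0}])

```text
time: 3.5
ee_pos: [445.0, -221.6, 58.0]
orientation: [-3.134, 0.148, 0.011]
force: [0.0, 0.6, -0.6]
grip_width: 0.3
finger_force: 0.0
```

>>> apply_moves(targets=[{"fingers":0,"tx":5,"ty":0,"tz":0,"twist":0},{"fingers":0,"tx":5,"ty":0,"tz":0,"twist":0},{"fingers":0,"tx":5,"ty":0,"tz":0,"twist":0},{"fingers":0,"tx":5,"ty":0,"tz":0,"twist":0},{"fingers":0,"tx":5,"ty":0,"tz":0,"twist":0},{"fingers":0,"tx":5,"ty":0,"tz":0,"twist":0},{"fingers":0,"tx":5,"ty":0,"tz":0,"twist":0},{"fingers":0,"tx":5,"ty":0,"tz":0,"twist":0},{"fingers":0,"tx":5,"ty":0,"tz":0,"twist":0},{"fingers":0,"tx":5,"ty":0,"tz":0,"twist":0}])

```text
time: 4.5
ee_pos: [498.0, -228.6, 61.8]
orientation: [3.138, -0.148, -0.001]
force: [-2.0, -1.1, -0.3]
grip_width: 0.5
finger_force: 1.1
```

>>> apply_moves(targets=[{"fingers":0,"tx":5,"ty":0,"tz":0,"twist":0},{"fingers":0,"tx":5,"ty":0,"tz":0,"twist":0},{"fingers":0,"tx":5,"ty":0,"tz":0,"twist":0},{"fingers":0,"tx":5,"ty":0,"tz":0,"twist":0},{"fingers":0,"tx":5,"ty":0,"tz":0,"twist":0},{"fingers":0,"tx":5,"ty":0,"tz":0,"twist":0},{"fingers":0,"tx":5,"ty":0,"tz":0,"twist":0},{"fingers":0,"tx":5,"ty":0,"tz":0,"twist":0},{"fingers":0,"tx":4,"ty":0,"tz":0,"twist":0},{"fingers":0,"tx":3,"ty":0,"tz":0,"twist":0},{"fingers":0,"tx":2,"ty":0,"tz":0,"twist":0}])

```text
time: 5.6
ee_pos: [546.9, -233.0, 61.9]
orientation: [-3.138, 0.148, -0.0]
force: [-2.6, -1.4, -0.2]
grip_width: 0.1
finger_force: 1.1
```

>>> apply_moves(targets=[{"fingers":0,"tx":1.5,"ty":0,"tz":0,"twist":0},{"fingers":0,"tx":1.5,"ty":0,"tz":0,"twist":0},{"fingers":0,"tx":1,"ty":0,"tz":0,"twist":0}])

```text
time: 5.9
ee_pos: [550.6, -233.4, 62.0]
orientation: [-3.138, 0.148, -0.0]
force: [-1.5, -1.6, 0.2]
grip_width: 0.9
finger_force: 1.0
```

>>> apply_moves(targets=[{"fingers":0,"tx":1,"ty":0,"tz":0,"twist":0},{"fingers":0,"tx":1,"ty":0,"tz":0,"twist":0}])

```text
time: 6.1
ee_pos: [552.6, -233.6, 62.0]
orientation: [-3.138, 0.148, 0.0]
force: [-2.5, -1.6, 0.1]
grip_width: 0.6
finger_force: 1.0
```

>>> apply_moves(targets=[{"fingers":0,"tx":1,"ty":0,"tz":0,"twist":0},{"fingers":0,"tx":1,"ty":0,"tz":0,"twist":0},{"fingers":0,"tx":1,"ty":0,"tz":0,"twist":0}])

```text
time: 6.4
ee_pos: [555.7, -233.9, 62.0]
orientation: [3.138, -0.148, 0.0]
force: [-2.2, -1.6, -0.3]
grip_width: 0.5
finger_force: 1.0
```

>>> apply_moves(targets=[{"fingers":0,"tx":1,"ty":0,"tz":0,"twist":0},{"fingers":0,"tx":1,"ty":0,"tz":0,"twist":0}])

```text
time: 6.6
ee_pos: [557.6, -234.1, 62.0]
orientation: [3.138, -0.148, 0.0]
force: [-1.9, -1.5, -0.3]
grip_width: 0.5
finger_force: 1.0
```

>>> apply_moves(targets=[{"fingers":0,"tx":1,"ty":0,"tz":0,"twist":0},{"fingers":0,"tx":0.5,"ty":0,"tz":0,"twist":0}])

```text
time: 6.8
ee_pos: [559.1, -234.2, 62.0]
orientation: [-3.138, 0.148, -0.0]
force: [-2.0, -1.1, -0.5]
grip_width: 0.2
finger_force: 1.0
```

>>> apply_moves(targets=[{"fingers":0,"tx":1,"ty":0,"tz":0,"twist":0},{"fingers":0,"tx":1,"ty":0,"tz":0,"twist":0}])

```text
time: 7.0
ee_pos: [560.0, -234.3, 61.8]
orientation: [-3.138, 0.148, 0.004]
force: [-8.6, -0.3, 4.4]
grip_width: 0.3
finger_force: 4.2
```

>>> apply_moves(targets=[{"fingers":0,"tx":1,"ty":0,"tz":0,"twist":0},{"fingers":0,"tx":0.5,"ty":0,"tz":0,"twist":0}])

```text
time: 7.2
ee_pos: [560.2, -234.3, 61.7]
orientation: [-3.137, 0.148, 0.009]
force: [-12.9, -0.4, 6.8]
grip_width: 0.3
finger_force: 6.9
```

Run:
```python
from workcell import sensors, eyes
from h import *
f=eyes.grab_frame("scene"); i=f["pixels"][200:330,170:370,::-1].copy(); cv2.imwrite("pics/s1.png",cv2.resize(i,None,fx=4,fy=4,interpolation=cv2.INTER_CUBIC))
print(sensors.observe()["force"])
```

```text
[-12.60004814  -1.39144297   6.75204579]
```

View pics/s1.png

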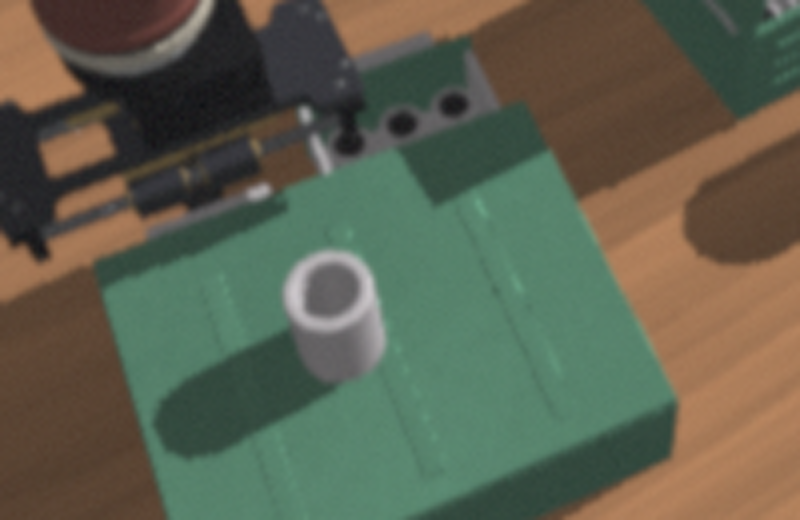

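Right drawer is shut: its front is flush with the unit and the force rose to 13 N at the stop. Now the left one.

>>> apply_moves(targets=[{"fingers":0,"tx":-7,"ty":0,"tz":0,"twist":0},{"fingers":0,"tx":-26,"ty":0,"tz":0,"twist":0},{"fingers":0,"tx":-26,"ty":0,"tz":0,"twist":0},{"fingers":0,"tx":-26,"ty":0,"tz":0,"twist":0},{"fingers":0,"tx":0,"ty":0,"tz":0,"twist":0},{"fingers":0,"tx":0,"ty":-23.6,"tz":0,"twist":0},{"fingers":0,"tx":0,"ty":-23.6,"tz":0,"twist":0},{"fingers":0,"tx":0,"ty":-23.6,"tz":0,"twist":0},{"fingers":0,"tx":0,"ty":-23.6,"tz":0,"twist":0},{"fingers":0,"tx":0,"ty":-23.6,"tz":0,"twist":0},{"fingers":0,"tx":0,"ty":0,"tz":0,"twist":0},{"fingers":0,"tx":0,"ty":0,"tz":0,"twist":0}])

```text
time: 8.45
ee_pos: [490.1, -108.9, 62.4]
orientation: [3.138, -0.145, 0.003]
force: [-0.3, -0.1, -0.4]
grip_width: 1.0
finger_force: 0.0
```

>>> apply_moves(targets=[{"fingers":0,"tx":5,"ty":0,"tz":0,"twist":0},{"fingers":0,"tx":5,"ty":0,"tz":0,"twist":0},{"fingers":0,"tx":5,"ty":0,"tz":0,"twist":0},{"fingers":0,"tx":5,"ty":0,"tz":0,"twist":0},{"fingers":0,"tx":5,"ty":0,"tz":0,"twist":0},{"fingers":0,"tx":5,"ty":0,"tz":0,"twist":0},{"fingers":0,"tx":5,"ty":0,"tz":0,"twist":0},{"fingers":0,"tx":5,"ty":0,"tz":0,"twist":0},{"fingers":0,"tx":5,"ty":0,"tz":0,"twist":0},{"fingers":0,"tx":5,"ty":0,"tz":0,"twist":0},{"fingers":0,"tx":5,"ty":0,"tz":0,"twist":0},{"fingers":0,"tx":5,"ty":0,"tz":0,"twist":0},{"fingers":0,"tx":5,"ty":0,"tz":0,"twist":0},{"fingers":0,"tx":4,"ty":0,"tz":0,"twist":0},{"fingers":0,"tx":3,"ty":0,"tz":0,"twist":0},{"fingers":0,"tx":2,"ty":0,"tz":0,"twist":0},{"fingers":0,"tx":1,"ty":0,"tz":0,"twist":0}])

```text
time: 10.15
ee_pos: [563.9, -116.1, 62.0]
orientation: [-3.138, 0.148, -0.0]
force: [-2.0, -1.2, -0.5]
grip_width: 0.5
finger_force: 1.0
```

>>> apply_moves(targets=[{"fingers":0,"tx":1.5,"ty":0,"tz":0,"twist":0},{"fingers":0,"tx":1.5,"ty":0,"tz":0,"twist":0},{"fingers":0,"tx":1,"ty":0,"tz":0,"twist":0},{"fingers":0,"tx":1,"ty":0,"tz":0,"twist":0},{"fingers":0,"tx":1,"ty":0,"tz":0,"twist":0}])

```text
time: 10.65
ee_pos: [569.7, -116.7, 62.0]
orientation: [3.138, -0.148, 0.0]
force: [-1.6, -1.7, -0.6]
grip_width: 0.4
finger_force: 1.0
```

>>> apply_moves(targets=[{"fingers":0,"tx":1,"ty":0,"tz":0,"twist":0},{"fingers":0,"tx":1,"ty":0,"tz":0,"twist":0}])

```text
time: 10.85
ee_pos: [571.7, -116.9, 62.0]
orientation: [3.138, -0.148, 0.0]
force: [-2.5, -2.2, 0.1]
grip_width: 0.4
finger_force: 1.0
```

>>> apply_moves(targets=[{"fingers":0,"tx":1,"ty":0,"tz":0,"twist":0},{"fingers":0,"tx":0.5,"ty":0,"tz":0,"twist":0}])

```text
time: 11.05
ee_pos: [573.2, -117.0, 62.0]
orientation: [-3.138, 0.148, -0.0]
force: [-2.2, -1.3, 0.3]
grip_width: 0.3
finger_force: 1.0
```

>>> apply_moves(targets=[{"fingers":0,"tx":0.7,"ty":0,"tz":0,"twist":0},{"fingers":0,"tx":0.7,"ty":0,"tz":0,"twist":0}])

```text
time: 11.25
ee_pos: [574.5, -117.2, 61.9]
orientation: [3.138, -0.148, -0.0]
force: [-3.2, -1.7, 0.1]
grip_width: 0.4
finger_force: 1.9
```

>>> apply_moves(targets=[{"fingers":0,"tx":0.7,"ty":0,"tz":0,"twist":0},{"fingers":0,"tx":0.7,"ty":0,"tz":0,"twist":0}])

```text
time: 11.45
ee_pos: [574.8, -117.2, 61.8]
orientation: [-3.138, 0.148, 0.005]
force: [-8.8, -1.6, 5.2]
grip_width: 0.7
finger_force: 4.3
```

>>> apply_moves(targets=[{"fingers":0,"tx":0.8,"ty":0,"tz":0,"twist":0},{"fingers":0,"tx":0,"ty":0,"tz":0,"twist":0}])

```text
time: 11.65
ee_pos: [574.8, -117.2, 61.7]
orientation: [-3.138, 0.148, 0.007]
force: [-9.5, -1.5, 5.6]
grip_width: -0.0
finger_force: 5.0
```

>>> apply_moves(targets=[{"fingers":0,"tx":-10,"ty":0,"tz":0,"twist":0},{"fingers":0,"tx":-15,"ty":0,"tz":0,"twist":0},{"fingers":0,"tx":-15,"ty":0,"tz":0,"twist":0},{"fingers":0,"tx":0,"ty":0,"tz":-27.5,"twist":0},{"fingers":0,"tx":0,"ty":0,"tz":-27.5,"twist":0},{"fingers":0,"tx":0,"ty":0,"tz":-27.5,"twist":0},{"fingers":0,"tx":0,"ty":0,"tz":-27.5,"twist":0},{"fingers":0,"tx":0,"ty":0,"tz":-27.5,"twist":0},{"fingers":0,"tx":0,"ty":0,"tz":-27.5,"twist":0},{"fingers":0,"tx":0,"ty":0,"tz":0,"twist":-0.094},{"fingers":0,"tx":5.5,"ty":-24,"tz":0,"twist":0},{"fingers":0,"tx":5.5,"ty":-24,"tz":0,"twist":0},{"fingers":0,"tx":5.5,"ty":-24,"tz":0,"twist":0},{"fingers":0,"tx":5.5,"ty":-24,"tz":0,"twist":0},{"fingers":0,"tx":5.5,"ty":-24,"tz":0,"twist":0},{"fingers":0,"tx":5.5,"ty":-22,"tz":0,"twist":0},{"fingers":0,"tx":0,"ty":0,"tz":0,"twist":0}])

```text
time: 13.35
ee_pos: [570.5, 31.2, 227.2]
orientation: [-3.14, -0.005, -0.003]
force: [0.2, -0.3, -0.8]
grip_width: 0.7
finger_force: 0.0
```

Run:
```python
from workcell import sensors, eyes
from h import *
a=[]
for n,s in (("scene",(slice(90,290),slice(170,430))),("top",(slice(110,290),slice(190,490)))):
    i=eyes.grab_frame(n)["pixels"][s][:,:,::-1].copy(); a.append(cv2.resize(i,(400,300),interpolation=cv2.INTER_AREA) if 0 else cv2.resize(i,(400,int(400*i.shape[0]/i.shape[1])),interpolation=cv2.INTER_CUBIC))
cv2.imwrite("pics/c2.png",np.vstack(a)); print(sensors.observe()["ee_pos"])
```

```text
[569.98929787  28.78834572 227.03084922]
```

View pics/c2.png

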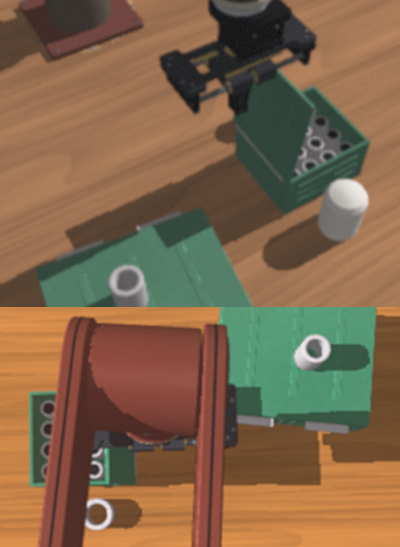

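Both drawers are flush with the unit, and the fingertips are clear of the lid on its outer side. I'll approach the lid now.

>>> apply_moves(targets=[{"fingers":0,"tx":0,"ty":-10,"tz":0,"twist":0},{"fingers":0,"tx":0,"ty":-10,"tz":0,"twist":0},{"fingers":0,"tx":0,"ty":-10,"tz":0,"twist":0},{"fingers":0,"tx":0,"ty":-4,"tz":0,"twist":0},{"fingers":0,"tx":0,"ty":-4,"tz":0,"twist":0},{"fingers":0,"tx":0,"ty":-4,"tz":0,"twist":0},{"fingers":0,"tx":0,"ty":-4,"tz":0,"twist":0},{"fingers":0,"tx":0,"ty":-4,"tz":1,"twist":0}])

```text
time: 14.25
ee_pos: [570.0, 78.6, 226.1]
orientation: [3.142, -0.001, 0.0]
force: [0.5, -0.8, -0.3]
grip_width: 0.1
finger_force: 0.0
```

>>> apply_moves(targets=[{"fingers":0,"tx":0,"ty":-4,"tz":1,"twist":0},{"fingers":0,"tx":0,"ty":-4,"tz":1,"twist":0},{"fingers":0,"tx":0,"ty":-4,"tz":1.5,"twist":0},{"fingers":0,"tx":0,"ty":-4,"tz":1.5,"twist":0}])

```text
time: 14.65
ee_pos: [570.2, 94.5, 221.2]
orientation: [3.141, -0.001, 0.001]
force: [-0.7, -2.6, 3.3]
grip_width: 0.3
finger_force: 1.6
```

>>> apply_moves(targets=[{"fingers":0,"tx":0,"ty":-4,"tz":2.4,"twist":0},{"fingers":0,"tx":0,"ty":-4,"tz":2.4,"twist":0},{"fingers":0,"tx":0,"ty":-4,"tz":2.4,"twist":0},{"fingers":0,"tx":0,"ty":-4,"tz":2.4,"twist":0},{"fingers":0,"tx":0,"ty":-4,"tz":2.4,"twist":0}])

```text
time: 15.15
ee_pos: [569.9, 114.9, 208.7]
orientation: [-3.141, 0.0, 0.0]
force: [0.7, -1.9, 3.5]
grip_width: 0.7
finger_force: 1.5
```

>>> apply_moves(targets=[{"fingers":0,"tx":0,"ty":-3.8,"tz":2.8,"twist":0},{"fingers":0,"tx":0,"ty":-3.8,"tz":2.8,"twist":0},{"fingers":0,"tx":0,"ty":-3.8,"tz":2.8,"twist":0},{"fingers":0,"tx":0,"ty":-3.8,"tz":2.8,"twist":0},{"fingers":0,"tx":0,"ty":-3.8,"tz":2.8,"twist":0},{"fingers":0,"tx":0,"ty":-3.2,"tz":3.4,"twist":0},{"fingers":0,"tx":0,"ty":-3.2,"tz":3.4,"twist":0},{"fingers":0,"tx":0,"ty":-3.2,"tz":3.4,"twist":0},{"fingers":0,"tx":0,"ty":-3.2,"tz":3.4,"twist":0},{"fingers":0,"tx":0,"ty":-3.2,"tz":3.4,"twist":0}])

```text
time: 16.15
ee_pos: [569.9, 149.8, 177.6]
orientation: [-3.141, 0.0, 0.0]
force: [-0.6, -0.1, 3.2]
grip_width: 0.5
finger_force: 1.3
```

>>> apply_moves(targets=[{"fingers":0,"tx":0,"ty":-2.1,"tz":3.3,"twist":0},{"fingers":0,"tx":0,"ty":-2.1,"tz":3.3,"twist":0},{"fingers":0,"tx":0,"ty":-2.1,"tz":3.3,"twist":0},{"fingers":0,"tx":0,"ty":-2.1,"tz":3.3,"twist":0},{"fingers":0,"tx":0,"ty":-2.1,"tz":3.3,"twist":0},{"fingers":0,"tx":0,"ty":-2.1,"tz":3.3,"twist":0},{"fingers":0,"tx":0,"ty":-1.2,"tz":3.2,"twist":0},{"fingers":0,"tx":0,"ty":-1.2,"tz":3.2,"twist":0},{"fingers":0,"tx":0,"ty":-1.2,"tz":3.2,"twist":0},{"fingers":0,"tx":0,"ty":-1.2,"tz":3.2,"twist":0},{"fingers":0,"tx":0,"ty":-1.2,"tz":3.2,"twist":0},{"fingers":0,"tx":0,"ty":-1.2,"tz":3.2,"twist":0},{"fingers":0,"tx":0,"ty":-1.2,"tz":3.2,"twist":0}])

```text
time: 17.45
ee_pos: [569.9, 170.3, 135.4]
orientation: [3.141, -0.0, -0.0]
force: [0.3, -0.7, 2.6]
grip_width: 0.5
finger_force: 1.1
```

>>> apply_moves(targets=[{"fingers":0,"tx":0,"ty":-0.5,"tz":2.3,"twist":0},{"fingers":0,"tx":0,"ty":-0.5,"tz":2.3,"twist":0},{"fingers":0,"tx":0,"ty":-0.5,"tz":2.3,"twist":0},{"fingers":0,"tx":0,"ty":-0.5,"tz":2.3,"twist":0},{"fingers":0,"tx":0,"ty":-0.5,"tz":2.3,"twist":0},{"fingers":0,"tx":0,"ty":-0.5,"tz":2,"twist":0},{"fingers":0,"tx":0,"ty":0,"tz":2,"twist":0},{"fingers":0,"tx":0,"ty":0,"tz":1.5,"twist":0},{"fingers":0,"tx":0,"ty":0,"tz":1,"twist":0}])

```text
time: 18.35
ee_pos: [569.9, 173.6, 117.6]
orientation: [-3.141, 0.0, 0.0]
force: [-0.5, 1.5, 1.6]
grip_width: 0.6
finger_force: 1.1
```

>>> apply_moves(targets=[{"fingers":0,"tx":0,"ty":0,"tz":1,"twist":0},{"fingers":0,"tx":0,"ty":0,"tz":1,"twist":0},{"fingers":0,"tx":0,"ty":0,"tz":1,"twist":0}])

```text
time: 18.65
ee_pos: [570.0, 173.5, 114.7]
orientation: [-3.141, 0.0, -0.0]
force: [-0.7, 1.9, 1.6]
grip_width: 0.5
finger_force: 1.1
```

>>> apply_moves(targets=[{"fingers":0,"tx":0,"ty":0,"tz":0.8,"twist":0},{"fingers":0,"tx":0,"ty":0,"tz":0.8,"twist":0},{"fingers":0,"tx":0,"ty":0,"tz":0.5,"twist":0}])

```text
time: 18.95
ee_pos: [570.0, 173.5, 113.3]
orientation: [-3.142, 0.0, -0.0]
force: [-3.1, 1.6, 8.9]
grip_width: 0.6
finger_force: 4.6
```

>>> apply_moves(targets=[{"fingers":0,"tx":0,"ty":0,"tz":0.5,"twist":0},{"fingers":0,"tx":0,"ty":0,"tz":0.5,"twist":0}])

```text
time: 19.15
ee_pos: [570.1, 173.5, 113.3]
orientation: [3.142, -0.0, 0.0]
force: [-6.5, 0.8, 15.3]
grip_width: 0.9
finger_force: 7.4
```

The lid is down on the rim: 15 N at TCP z 113.3, where 113 was expected. I'll lift clear and check.

>>> apply_moves(targets=[{"fingers":0,"tx":0,"ty":0,"tz":-2,"twist":0},{"fingers":0,"tx":0,"ty":0,"tz":-5,"twist":0},{"fingers":0,"tx":0,"ty":0,"tz":-25,"twist":0},{"fingers":0,"tx":0,"ty":0,"tz":-30,"twist":0},{"fingers":0,"tx":0,"ty":0,"tz":-30,"twist":0},{"fingers":0,"tx":0,"ty":0,"tz":-30,"twist":0},{"fingers":0,"tx":-30,"ty":-10,"tz":0,"twist":0},{"fingers":0,"tx":-30,"ty":-20,"tz":0,"twist":0},{"fingers":0,"tx":-30,"ty":-30,"tz":0,"twist":0},{"fingers":0,"tx":-20,"ty":-30,"tz":0,"twist":0},{"fingers":0,"tx":-10,"ty":-30,"tz":0,"twist":0},{"fingers":0,"tx":0,"ty":-30,"tz":0,"twist":0},{"fingers":0,"tx":0,"ty":-30,"tz":0,"twist":0},{"fingers":0,"tx":0,"ty":-20,"tz":0,"twist":0},{"fingers":0,"tx":0,"ty":0,"tz":0,"twist":0},{"fingers":0,"tx":0,"ty":0,"tz":0,"twist":0}])

```text
time: 20.75
ee_pos: [449.7, 373.0, 233.1]
orientation: [3.14, 0.001, -0.001]
force: [-0.2, 0.1, -0.3]
grip_width: 0.3
finger_force: 0.0
```

Run:
```python
from workcell import sensors, eyes
from h import *
a=[]
for n,s in (("scene",(slice(90,290),slice(170,430))),("top",(slice(110,290),slice(190,490)))):
    i=eyes.grab_frame(n)["pixels"][s][:,:,::-1].copy(); a.append(cv2.resize(i,(430,int(430*i.shape[0]/i.shape[1])),interpolation=cv2.INTER_CUBIC))
cv2.imwrite("pics/c3.png",np.vstack(a)); o=sensors.observe(); print(o["ee_pos"],o["force"],np.abs(o["dq"]).max())
```

```text
[450.03167846 372.38947571 233.38827395] [-0.52780218 -0.28532784 -0.03131072] 0.007760925487005243
```

View pics/c3.png

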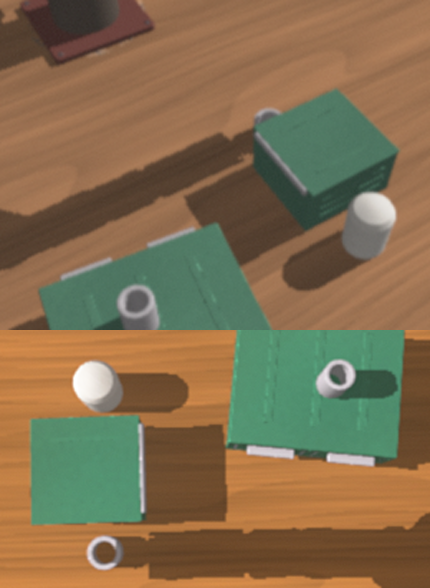

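Lid flat, drawers in, loose parts standing where they were. One closer check that both drawer fronts are really home.

Run:
```python
from workcell import eyes
from h import *
i=eyes.grab_frame("top")["pixels"][175:215,335:480,::-1].copy(); cv2.imwrite("pics/c4.png",cv2.resize(i,None,fx=5.5,fy=5.5,interpolation=cv2.INTER_CUBIC))
```

```text
(no output)
```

View pics/c4.png

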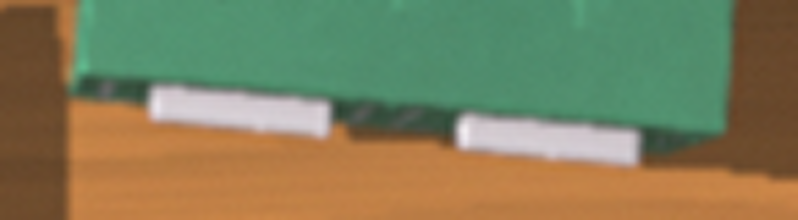

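```bash
python3 -c "
from workcell import order
print(order.sign_off())"
```

```text
the job is handed in; nothing more can be done
None
```

Both drawers are pushed fully home, the lid was pressed down gently and lies flat on the bin, the loose parts were not touched, and I handed the job in after about 21 s of robot time; no verdict came back.

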